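Shut the slide box and push its drawer home

ROBOT

A 6-joint arm with a two-finger parallel gripper is mounted at the origin on a cart in front of the work surface, level with it; the furniture and walls round the work are solid. World frame = base frame: x ahead of the robot, y to its left, z up, the work surface at z = 0. Lengths are in mm, angles in rad, forces in N, time in s.
With the tool pointing down it reaches from about 275 to 775 mm from the base axis. Payload 14.6 kg.
Tool frame: the origin (TCP) lies between the finger pads; the fingertips stand bot.finger_overhang ahead of it and the grasp point (between the pads) lies 3 mm ahead of it (bot.finger_overhang is the distance from the TCP to the fingertips, in mm); z points along the fingers, y is the direction in which the jaws open and shut (so a half turn about z gives the same grasp; the last joint's range is limited). The gripper opens to 85 mm and grips with 20 to 120 N. Pads are 22 mm wide; open, the fingers measure 114 mm over their backs; the gripper's body (76 mm by 85 mm) begins 54 mm behind the grasp point. The pads swing forward as they close: fully open they stand 13 mm farther back than shut.
Start: joints at [1.165, 0.263, -0.048, 1.259, 0, 1.415], TCP at [130.298, 508.577, 253.278] pointing down, gripper open.
Joint ranges: [-2.65, 2.65], [-0.89, 1.7], [-1.18, 1.37], [-2.13, 2.11], [-1.35, 1.29], [-3.14, 3.14]. Speed limits (rad/s): [1.89, 1.89, 2.57, 2.79, 3.14, 3.14].

INTERFACE

Orientations are given as a unit quaternion [w, x, y, z].
In Python, from station import bot, vision gives the robot as it stands.
- The arm moves only by the shell command python3 -m jog 'ROWS' [FORCE]. ROWS is JSON, a list of rows, each a list of 3 entries, a list of its own where there are three numbers: the opening, from -1 (shut) to 1 (fully open), then the shift along the tool's x, y, z in cm, then the turn about the tool's z in degrees. In form: [[fingers, [x, y, z], turn], ...]. A call has 1 to 20 rows; each row is the pose to reach, as a shift and turn from the pose measured when the call began, along the tool's axes at that moment; what a row does not reach only later rows make up. A row lasts 1/12 s, in which the tool goes at most 41.7 mm and 7.16 degrees, less where a joint would pass 70% of its speed; a pose out of reach is approached as far as the arm can. A call with a gripper value outside its range is refused whole. The fingers move at their own pace and stop on an object; FORCE is the grip in N (left out, the last holds). Time passes only in rows, so rows that repeat a pose let the fingers close. It gives the time, the measured TCP pose, the force and the opening at its end, in the units of the state.
- bot.get_obs(): the state, without advancing time (a new reading comes with each control period).
- vision.snapshot(name): name is "side" or "top"; returns the picture (420x560x3 uint8, blue, green, red); there is no depth.
- vision.camera_model(name): a dict with "mtx" (3x3 intrinsics, pixels), "T" (4x4, takes a point from camera to world coordinates). Camera axes: x right, y down, z forward; pixel columns grow to the right and rows downward; lengths in mm; the calibration is good to about 2 mm. A picture is of the moment at which its call begins. camera_model takes no time and is no camera call.
- bot.close_job(): hands the job in, once; it reports no verdict.
The state is a dict: "time": time; "qpos": joint angles; "qvel": joint speeds; "joint_efforts": joint torques, N m; "tcp_pos": TCP position; "eef_rot": TCP orientation; "ft_force": force on the tool from outside, world axes, zero at the start; "ft_torque": the same for the moment, N m; "gripper_width": opening from 0.0 (shut) to 1.0 (fully open).
Only numpy, scipy, OpenCV 4.12 (cv2) and the standard library are available. Lean on these libraries where they do the work, as an engineer would, in place of code of your own. Each camera call takes 0.05 s, during which the arm holds its last target. There are 200 camera calls.

TASK

The stained slides are ready to be filed: with the fingertips, first push the raised lid of the blue slide box in the open drawer all the way down, then push the drawer fully home into the slide cabinet. Push only: do not grip or lift anything, be gentle (there is glass in the box, so neither lean on the lid nor slam the drawer), and leave the other things on the bench and on the cabinet where they are.

Things in the scene. Friction and masses are not known exactly. Their poses are not given: they have to be found in the camera images.
- slide_cabinet: Low grey steel slide cabinet with two drawers one above the other, 230 deep x 214 wide x 126 high, fixed to the bench. Origin: on the bench, on the cabinet's middle line, 130 mm behind its front edge and 100 mm before its back; its x axis points from front to back (the drawers open along its -x), y to its left as seen from the front, z up. The lower drawer is shut and does not move. Two stain bottles stand on its top, 50 mm or more behind the origin.
- cabinet_drawer (a joint): Opening of the upper drawer in m: 0 fully home, up to 0.185 out. It starts 0.14 to 0.17 out and runs on plain runners: it stays where it is left and takes about 3 to 5 N to move either way. The shut drawer leaves 8 mm between the shut slide box and the cabinet's top, so a box with its lid up does not go in.
- drawer_face (a point): Middle of the outer face of the upper drawer's front (210 wide, 54 high, 10 thick, steel, with a flat card holder). The face looks along the cabinet's -x; the top edge is 27 mm above this point. A folded pull strip sticks out 11 mm along the foot of the face, between 18 and 27 mm below this point. Moves with the drawer.
- drawer_floor (a point): Middle of the upper drawer's inner floor, which is 73 mm above the bench, 200 long (along the cabinet's x) and 190 wide, with side walls 24 high. Moves with the drawer.
- film_box: Blue plastic slide box, 92 x 170 x 39 shut, with glass slides in it, standing loose in the upper drawer, up to about 40 mm behind the drawer's front and turned against it by less than 0.08 rad. Origin: centre of its underside; x axis towards its hinge (to the back of the drawer), z up. It weighs 0.25 to 0.45 kg and slides on the drawer's floor if pushed with more than about 2 N. Only to be touched, never lifted.
- film_box_lid (a joint): Angle of the slide box's lid in rad: 0 shut, pi/2 upright, 1.92 leaning right back; it starts between 1.35 and 1.8. The hinge is stiff: the lid stays where it is left and yields to about 0.5 N at its free edge.
- lid_hinge (a point): Middle of the lid's hinge line, which runs along the box's y at its rear, 25 mm above the box's underside. The lid is a shallow tray 86 deep from the hinge, 170 wide and 14 thick; its outer face lies 13.5 mm from the hinge line, on top when shut, at the rear (away from the front) when upright.
- lid_edge (a point): Middle of the lid's free edge, on its outer face: 86 mm from the hinge line along the lid. Moves with the lid; 38 mm above the box's underside when shut.
- slide_box: Shut blue slide box, 92 x 170 x 39, on the bench to the left; a bystander. Origin: centre of its underside. Sizes in mm.
- sample_cup_b: Red-capped specimen cup, 52 dia x 64, on the bench to the right; a bystander. Origin: centre of its underside. Sizes in mm.
- sample_cup_cc: White-capped specimen cup, 52 dia x 64, on the bench to the right; a bystander. Origin: centre of its underside. Sizes in mm.
- oil_dropper: Small white dropper bottle, 27 dia x 74, on the bench right of the cabinet; a bystander. Origin: centre of its underside. Sizes in mm.
- forceps: Steel forceps lying flat on the bench at the right, 122 x 14 x 6; a bystander. Origin: centre of its underside. Sizes in mm.
Not all that is in view belongs to the job. What is shaped like the film_box but green or pink is not meant.

How it is judged:
By the outcome, as a careful person would: the job done as asked, in the order asked, and still so for the second after the job is handed in, with the robot touching nothing.
It also fails if it takes over 53 s, if anything falls off the work surface, if the arm or the gripper's body presses on something with over 40 N, if the wrist force passes 120 N, or if a joint passes its speed limit or range.

## Working session

There is one attempt and no reset: what is moved stays moved. The work goes in short steps, Python scripts to look and compute and a shell command to move; the robot and the scene stay as the last step left them, time stands still between calls to the robot, and variables do not carry over. Pictures are saved under pics/ and viewed, about 8 in all and at most 12, crops included, and the job is handed in when it is done.

```bash
mkdir -p pics; ls
python3 - <<'E'
from station import bot, vision
import cv2
o=bot.get_obs()
for k in ("time","tcp_pos","eef_rot","ft_force","gripper_width"): print(k,o[k])
print(bot.finger_overhang)
for n in ("top","side"):
    m=vision.camera_model(n); print(n,m["mtx"],m["T"])
    cv2.imwrite(f"pics/{n}0.png",vision.snapshot(n))
E
```

```text
pics
time 0.0
tcp_pos [130.19819026 508.32168466 252.81894218]
eef_rot [-1.34022810e-04  1.25075416e-01  9.92147085e-01 -5.32234086e-04]
ft_force [-0.71236367 -0.38853199 -0.27889497]
gripper_width 1.0044635063297582
22.0
top [[525.93334588   0.         282.26335974]
 [  0.         525.93334588 208.23989507]
 [  0.           0.           1.        ]] [[-2.43924974e-01 -8.66134120e-01  4.36247971e-01 -2.98019957e+02]
 [-9.69724228e-01  2.23236413e-01 -9.89970981e-02  1.65915353e+02]
 [-1.16416677e-02 -4.47188092e-01 -8.94364178e-01  1.89755826e+03]
 [ 0.00000000e+00  0.00000000e+00  0.00000000e+00  1.00000000e+00]]
side [[470.04899358   0.         283.53164243]
 [  0.         470.04899358 205.0899178 ]
 [  0.           0.           1.        ]] [[ 9.99485359e-01  8.80827329e-04 -3.20661873e-02  6.22171361e+02]
 [ 2.62173347e-02 -5.98436200e-01  8.00741386e-01 -1.43029217e+03]
 [-1.84842524e-02 -8.01169981e-01 -5.98151313e-01  1.14801606e+03]
 [ 0.00000000e+00  0.00000000e+00  0.00000000e+00  1.00000000e+00]]
```

View pics/top0.png

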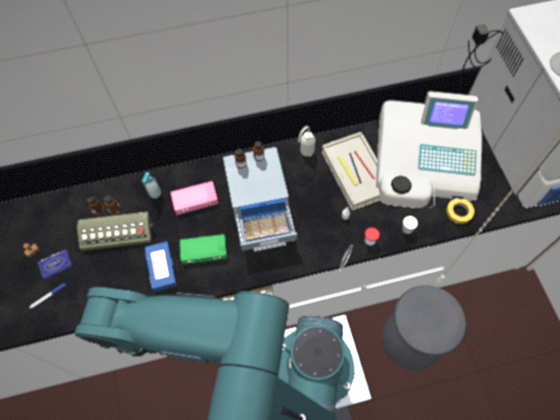

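View pics/side0.png

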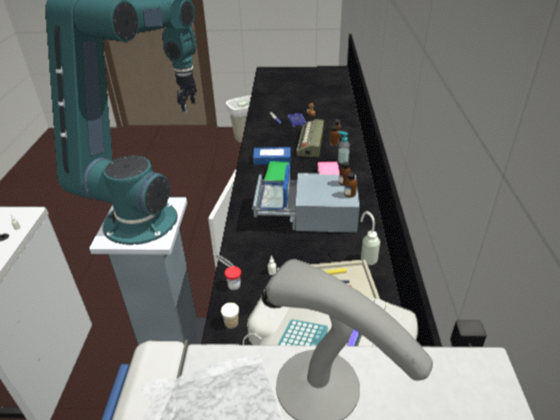

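The top view shows the cabinet at about (258,180), with the drawer opened towards the robot at (268,230). The open box's blue lid is at (264,208). Things that could be mistaken for it: the blue shut box (160,265), green box (203,249), pink box (194,197) and blue card (55,264). I choose the one in the drawer and check it in a close crop.

Run:
```python
import cv2, numpy as np
t=cv2.imread("pics/top0.png")[140:260,210:310]; s=cv2.imread("pics/side0.png")[150:240,240:370]
a=cv2.resize(t,None,fx=5,fy=5,interpolation=cv2.INTER_CUBIC)
cv2.imwrite("pics/ct.png",a)
b=cv2.resize(s,None,fx=6,fy=6,interpolation=cv2.INTER_CUBIC)
cv2.imwrite("pics/cs.png",b)
```

```text
(no output)
```

View pics/ct.png

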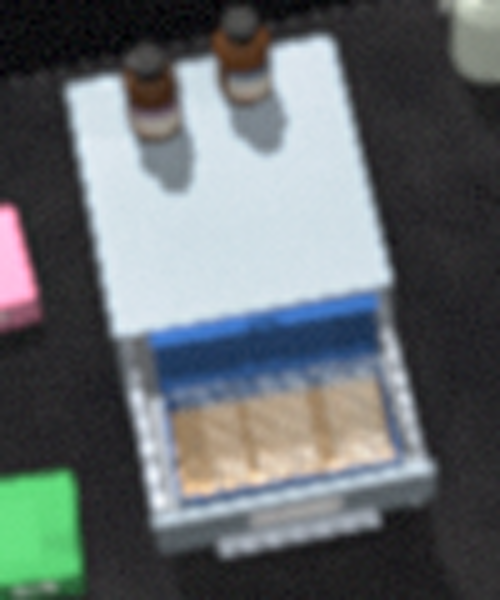

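View pics/cs.png

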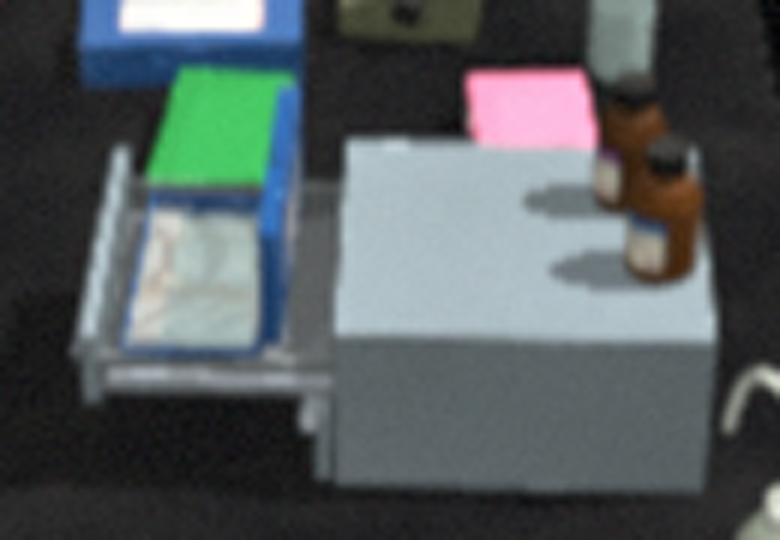

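```bash
cat > h.py <<'E'
import numpy as np
from station import vision
def ray(n,p):
    m=vision.camera_model(n); d=m["T"][:3,:3]@np.linalg.solve(m["mtx"],[p[0],p[1],1]); return m["T"][:3,3],d/np.linalg.norm(d)
def plane(n,p,z):
    o,d=ray(n,p); return o+d*(z-o[2])/d[2]
def tri(pt,ps):
    (a,u),(b,v)=ray("top",pt),ray("side",ps)
    s=np.linalg.lstsq(np.c_[u,-v],b-a,rcond=None)[0]; P,Q=a+s[0]*u,b+s[1]*v
    return (P+Q)/2,np.linalg.norm(P-Q)
T=lambda x,y:(210+x/5-.4,140+y/5-.4)
S=lambda x,y:(240+x/6-.4,150+y/6-.4)
E
python3 - <<'E'
from h import *
np.set_printoptions(precision=1,suppress=True)
for n,p in dict(BL=(65,88),BR=(332,37),FR=(392,283),FL=(112,335)).items(): print("top cab",n,plane("top",T(*p),126))
for n,p in dict(FL=(345,142),FR=(333,338),BR=(715,335),BL=(697,142)).items(): print("side cab",n,plane("side",S(*p),126))
# drawer front top outer corners
print("dfL",tri(T(155,525),S(115,148)),"dfR",tri(T(432,470),S(78,347)))
for z in(110,120): print(z,plane("top",T(155,525),z),plane("top",T(432,470),z),plane("side",S(115,148),z),plane("side",S(78,347),z))
print("lid L",tri(T(150,335),S(283,88)),"lid R",tri(T(380,297),S(268,192)))
print("boxfront R",plane("side",S(125,350),98),"rearR",plane("side",S(268,350),98))
print("boxfront top img L,R",plane("top",T(180,503),98),plane("top",T(400,460),98))
E
```

```text
top cab BL [844.5 143.7 126. ]
top cab BR [837.9 -72.7 126. ]
top cab FR [610.4 -63.8 126. ]
top cab FL [620.2 152.  126. ]
side cab FL [616.  150.3 126. ]
side cab FR [609.5 -67.2 126. ]
side cab BR [839.4 -63.8 126. ]
side cab BL [849.2 149.8 126. ]
dfL (array([462.5, 152.8, 120.1]), np.float64(0.7806821236676788)) dfR (array([455.6, -56.2, 112.2]), np.float64(5.126332609810803))
110 [467.2 152.9 110. ] [459.2 -55.6 110. ] [460.6 168.  110. ] [453.2 -55.3 110. ]
120 [462.9 152.9 120. ] [454.9 -54.4 120. ] [462.1 152.6 120. ] [454.8 -68.5 120. ]
lid L (array([578.8, 124.7, 186. ]), np.float64(6.244679606941351)) lid R (array([565.3, -40.1, 210. ]), np.float64(13.025224732885327))
boxfront R [480.6 -42.4  98. ] rearR [569.1 -42.2  98. ]
boxfront top img L,R [485.  131.1  98. ] [478.1 -36.   98. ]
```

Cabinet yaw is about -0.037 rad, with its front at about (614, 43). The drawer face is at about (459, 49) with its top at 120. The lid is upright, its top at about z 185 and its rear near x 585. I'll move with shut fingers over the cabinet's front, behind the lid.

```bash
python3 -m jog '[[-1,[-3,-1.6,0],0],[-1,[-6,-3.2,0],-3],[-1,[-10,-5.4,-0.5],-6],[-1,[-14,-7.5,-1],-9],[-1,[-18,-9.6,-1],-12],[-1,[-22,-11.7,-1],-12.3],[-1,[-26,-13.8,-1],-12.3],[-1,[-30,-16,-1],-12.3],[-1,[-34,-18,-1],-12.3],[-1,[-38,-20.2,-1],-12.3],[-1,[-42,-22.3,-1],-12.3],[-1,[-46,-24.4,-1],-12.3],[-1,[-50,-26.5,-1],-12.3],[-1,[-54,-28.7,-1],-12.3],[-1,[-57,-30.3,-1],-12.3],[-1,[-59.5,-31.6,-1],-12.3],[-1,[-61,-32.4,-1],-12.3],[-1,[-61,-32.4,-1],-12.3],[-1,[-61,-32.4,-1],-12.3]]' 20
python3 - <<'E'
from station import vision
import cv2, numpy as np
t=vision.snapshot("top")[140:260,210:310]; s=vision.snapshot("side")[100:240,240:370]
a=cv2.resize(t,None,fx=4,fy=4,interpolation=cv2.INTER_CUBIC)
b=cv2.resize(s,None,fx=3,fy=3,interpolation=cv2.INTER_CUBIC)
h=max(a.shape[0],b.shape[0]); P=lambda i:np.pad(i,((0,h-i.shape[0]),(0,0),(0,0)))
cv2.imwrite("pics/p1.png",np.hstack([P(a),P(b)]))
E
```

```text
time: 1.68
tcp_pos: [641.6, 41.6, 261.6]
eef_rot: [-0.001, 0.019, 1.0, -0.0]
ft_force: [0.5, 1.0, -0.1]
gripper_width: -0.002
```

View pics/p1.png

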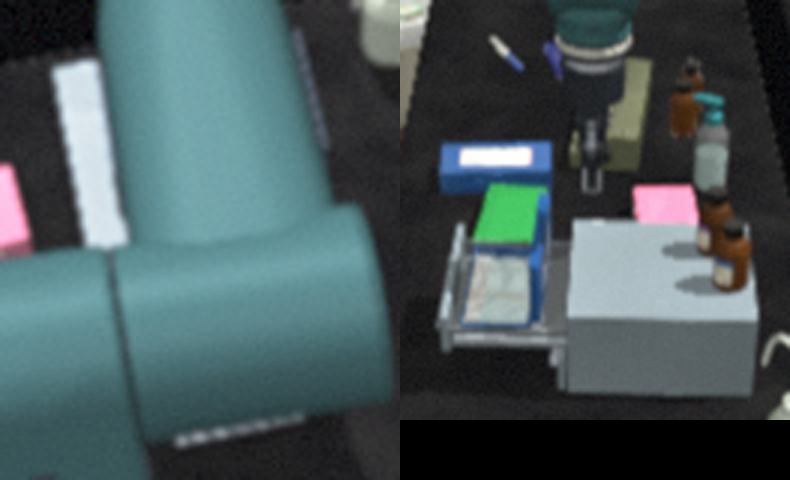

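```bash
python3 -m jog '[[-1,[0,0,2],0],[-1,[0,0,4],0],[-1,[0,0,6],0],[-1,[0.5,0,7],0],[-1,[1,0,7],0],[-1,[1.5,0,7],0],[-1,[2,0,7],0],[-1,[2.5,0,7],0],[-1,[3,0,7],0],[-1,[3,0,7],0]]'
python3 - <<'E'
from station import vision
import cv2, numpy as np
s=vision.snapshot("side")[130:230,250:350]
cv2.imwrite("pics/p2.png",cv2.resize(s,None,fx=5,fy=5,interpolation=cv2.INTER_CUBIC))
E
```

```text
time: 2.62
tcp_pos: [609.4, 44.6, 193.7]
eef_rot: [-0.0, 0.018, 1.0, -0.0]
ft_force: [-0.1, 0.9, 0.1]
gripper_width: -0.003
```

View pics/p2.png

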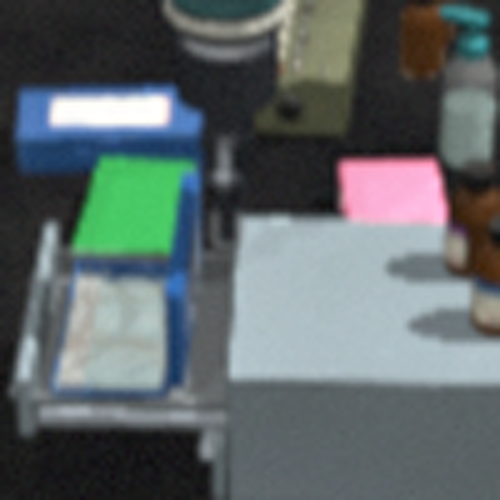

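```bash
python3 -m jog '[[-1,[0.6,0,0.1],0],[-1,[1.2,0,0.2],0],[-1,[1.8,0,0.3],0],[-1,[2.4,0,0.3],0],[-1,[3.0,0,0.3],0],[-1,[3.6,0,0.3],0],[-1,[4.2,0,0.4],0],[-1,[4.8,0,0.5],0],[-1,[5.5,0,0.6],0],[-1,[6.1,0,0.9],0],[-1,[6.6,0,1.2],0],[-1,[7.1,0,1.5],0],[-1,[7.1,0,1.5],0]]'
python3 - <<'E'
from station import vision
import cv2, numpy as np
s=vision.snapshot("side")[130:230,250:350]
cv2.imwrite("pics/p3.png",cv2.resize(s,None,fx=5,fy=5,interpolation=cv2.INTER_CUBIC))
E
```

```text
time: 3.75
tcp_pos: [537.7, 47.1, 177.8]
eef_rot: [-0.001, 0.018, 1.0, -0.0]
ft_force: [-0.3, 0.7, -0.2]
gripper_width: 0.001
```

View pics/p3.png

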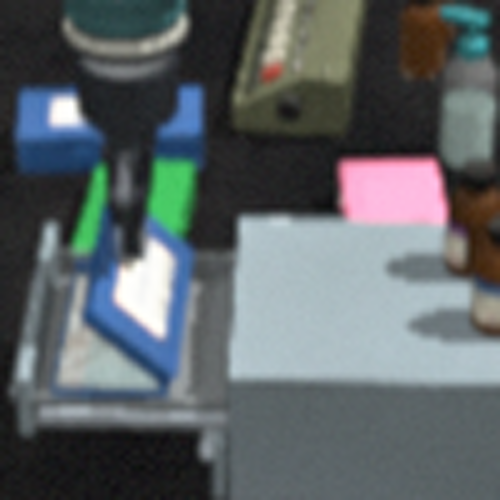

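The lid has folded forward to about 45°, with the fingertip at (130,262) on its outer face. I'll keep following the arc.

```bash
python3 -m jog '[[-1,[0.5,0,0.4],0],[-1,[0.9,0,0.8],0],[-1,[1.3,0,1.2],0],[-1,[1.7,0,1.7],0],[-1,[2.1,0,2.2],0],[-1,[2.4,0,2.7],0],[-1,[2.6,0,3.1],0],[-1,[2.8,0,3.5],0],[-1,[2.9,0,3.8],0],[-1,[3.0,0,4.0],0],[-1,[3.0,0,4.0],0],[-1,[3.0,0,4.0],0]]'
```

```text
time: 4.8
tcp_pos: [508.2, 48.1, 138.1]
eef_rot: [-0.001, 0.018, 1.0, -0.0]
ft_force: [-0.7, 0.0, -0.7]
gripper_width: -0.005
```

```bash
for i in 1; do python3 -m jog '[[-1,[0,0,0.1],0],[-1,[0,0,0.2],0],[-1,[0,0,0.2],0],[-1,[0,0,0.2],0]]'; done; python3 -m jog '[[-1,[0,0,0.1],0],[-1,[0,0,0.1],0],[-1,[0,0,0.1],0]]'
```

```text
time: 5.13
tcp_pos: [508.3, 48.2, 136.1]
eef_rot: [-0.001, 0.018, 1.0, -0.0]
ft_force: [-0.4, -1.0, -0.2]
gripper_width: 0.0
time: 5.38
tcp_pos: [508.2, 48.1, 135.1]
eef_rot: [-0.001, 0.018, 1.0, -0.0]
ft_force: [0.8, 0.3, 0.5]
gripper_width: -0.005
```

```bash
python3 -m jog '[[-1,[0,0,0.1],0],[-1,[0,0,0.1],0],[-1,[0,0,0.1],0]]'
```

```text
time: 5.63
tcp_pos: [508.2, 48.1, 134.0]
eef_rot: [-0.001, 0.018, 1.0, -0.0]
ft_force: [-0.9, -0.6, -0.4]
gripper_width: 0.002
```

```bash
python3 -m jog '[[-1,[0,0,0.05],0],[-1,[0,0,0.05],0],[-1,[0,0,0.05],0]]'
```

```text
time: 5.88
tcp_pos: [508.2, 48.1, 133.6]
eef_rot: [-0.001, 0.018, 1.0, -0.0]
ft_force: [-0.3, -0.4, -0.0]
gripper_width: -0.002
```

```bash
python3 -m jog '[[-1,[0,0,0.05],0],[-1,[0,0,0.05],0],[-1,[0,0,0.05],0]]'
```

```text
time: 6.13
tcp_pos: [508.3, 48.2, 133.4]
eef_rot: [-0.001, 0.018, 1.0, -0.0]
ft_force: [-2.0, -0.1, 6.0]
gripper_width: 0.003
```

Contact at tip z 111.4 with 6 N, which is the shut height (73 + 38.5). I'll lift off, go in front of the drawer and check.

```bash
python3 -m jog '[[-1,[0,0,-1.5],0],[-1,[0,0,-3],0],[-1,[0,0,-4.5],0],[-1,[2,0,-4.5],0],[-1,[4.5,0,-4.5],0],[-1,[7,0,-4.5],0],[-1,[8.5,0,-4.5],0],[-1,[8.5,0.1,-3],0],[-1,[8.5,0.1,-1],0],[-1,[8.5,0.1,0.5],0],[-1,[8.5,0.1,1.5],0],[-1,[8.5,0.1,1.5],0]]'
python3 - <<'E'
from station import vision
import cv2, numpy as np
s=vision.snapshot("side")[130:230,250:350]
cv2.imwrite("pics/p4.png",cv2.resize(s,None,fx=5,fy=5,interpolation=cv2.INTER_CUBIC))
E
```

```text
time: 7.13
tcp_pos: [422.3, 52.3, 117.0]
eef_rot: [-0.002, 0.018, 1.0, -0.0]
ft_force: [-0.6, 0.7, -0.5]
gripper_width: 0.0
```

View pics/p4.png

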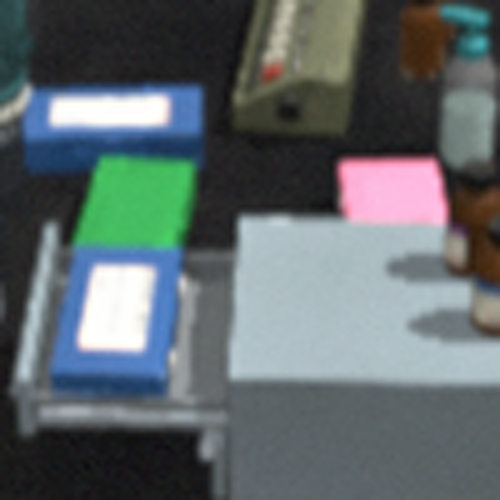

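The lid lies flat at (120,320) in the crop and the box is shut. Now the drawer push, slowly.

```bash
python3 -m jog '[[-1,[-0.7,0,0],0],[-1,[-1.4,0,0],0],[-1,[-1.9,0,0],0],[-1,[-2.2,0,0],0],[-1,[-2.5,0,0],0],[-1,[-2.8,0,0],0],[-1,[-3.2,0,0],0],[-1,[-3.6,0,0],0],[-1,[-4.1,0,0],0],[-1,[-4.6,0,0],0],[-1,[-5.1,0,0],0],[-1,[-5.6,0,0],0],[-1,[-6.1,0,0],0],[-1,[-6.6,0,0],0],[-1,[-7.1,0,0],0],[-1,[-7.6,0,0],0],[-1,[-8.1,0,0],0],[-1,[-8.5,0,0],0],[-1,[-8.8,0,0],0],[-1,[-9,0,0],0]]'
```

```text
time: 8.85
tcp_pos: [513.1, 49.0, 117.7]
eef_rot: [-0.001, 0.018, 1.0, -0.0]
ft_force: [-4.3, 0.0, 2.3]
gripper_width: -0.003
```

```bash
python3 -m jog '[[-1,[-0.2,0,0],0],[-1,[-0.5,0,0],0],[-1,[-0.9,0,0],0],[-1,[-1.4,0,0],0],[-1,[-1.9,0,0],0],[-1,[-2.4,0,0],0],[-1,[-2.9,0,0],0],[-1,[-3.4,0,0],0],[-1,[-3.9,0,0],0],[-1,[-4.4,0,0],0],[-1,[-4.9,0,0],0],[-1,[-5.4,0,0],0],[-1,[-5.8,0,0],0],[-1,[-6.2,0,0],0],[-1,[-6.5,0,0],0],[-1,[-6.7,0,0],0],[-1,[-6.9,0,0],0],[-1,[-7,0,0],0],[-1,[-7,0,0],0]]'
```

```text
time: 10.43
tcp_pos: [583.4, 46.4, 117.5]
eef_rot: [-0.001, 0.018, 1.0, -0.0]
ft_force: [-0.8, 0.3, 0.2]
gripper_width: -0.002
```

```bash
python3 -m jog '[[-1,[-0.1,0,0],0],[-1,[-0.2,0,0],0],[-1,[-0.3,0,0],0],[-1,[-0.4,0,0],0],[-1,[-0.4,0,0],0]]'
```

```text
time: 10.85
tcp_pos: [587.6, 46.3, 117.5]
eef_rot: [-0.001, 0.018, 1.0, -0.0]
ft_force: [-1.1, 0.1, 0.7]
gripper_width: -0.0
```

```bash
python3 -m jog '[[-1,[-0.1,0,0],0],[-1,[-0.2,0,0],0],[-1,[-0.3,0,0],0]]'
```

```text
time: 11.1
tcp_pos: [590.7, 46.1, 117.5]
eef_rot: [-0.001, 0.018, 1.0, -0.0]
ft_force: [-3.8, 0.1, 2.0]
gripper_width: -0.001
```

```bash
python3 -m jog '[[-1,[-0.1,0,0],0],[-1,[-0.2,0,0],0],[-1,[-0.2,0,0],0]]'
```

```text
time: 11.35
tcp_pos: [591.1, 46.2, 117.4]
eef_rot: [-0.003, 0.018, 1.0, -0.0]
ft_force: [-14.1, -0.5, 9.4]
gripper_width: 0.005
```

```bash
python3 -m jog '[[-1,[-0.1,0,0],0],[-1,[-0.2,0,0],0],[-1,[-0.2,0,0],0]]'
```

```text
time: 11.6
tcp_pos: [591.2, 46.2, 117.4]
eef_rot: [-0.005, 0.018, 1.0, -0.0]
ft_force: [-17.4, 0.9, 12.2]
gripper_width: -0.001
```

The push stops hard at TCP x 591, where the face was expected to be home. I'll back off, rise and look.

```bash
python3 -m jog '[[-1,[1,0,0],0],[-1,[3,0,0],0],[-1,[6,0,0],0],[-1,[9,0,-2],0],[-1,[12,0,-5],0],[-1,[14,3,-8],0],[-1,[16,7,-12],0],[-1,[17,11,-14],0],[-1,[18,15,-15],0],[-1,[19,19,-15],0],[-1,[20,23,-15],0],[-1,[21,27,-15],0],[-1,[22,31,-15],0],[-1,[23,35,-15],0],[-1,[23,37,-15],0],[-1,[23,37,-15],0],[-1,[23,37,-15],0]]'
python3 - <<'E'
from station import vision
import cv2, numpy as np
t=vision.snapshot("top"); s=vision.snapshot("side")
cv2.imwrite("pics/topf.png",t)
a=cv2.resize(t[140:260,200:310],None,fx=4,fy=4,interpolation=cv2.INTER_CUBIC)
b=cv2.resize(s[140:240,265:365],None,fx=3.6,fy=4,interpolation=cv2.INTER_CUBIC)
P=lambda i:np.pad(i,((0,480-i.shape[0]),(0,0),(0,0)))
cv2.imwrite("pics/p5.png",np.hstack([P(a),P(b)]))
t0=cv2.imread("pics/top0.png"); d=cv2.absdiff(cv2.GaussianBlur(t0,(5,5),0),cv2.GaussianBlur(t,(5,5),0)).max(2)>45
n,_,st,c=cv2.connectedComponentsWithStats(d.astype(np.uint8))
print([ (st[i].tolist()) for i in range(1,n) if st[i,4]>8])
E
```

```text
time: 13.02
tcp_pos: [375.7, 426.4, 268.5]
eef_rot: [-0.005, 0.016, 1.0, -0.0]
ft_force: [0.6, -0.2, -0.5]
gripper_width: 0.0
[[75, 186, 215, 191, 18036], [235, 199, 53, 19, 540], [236, 206, 62, 45, 1684], [299, 316, 9, 6, 32], [332, 319, 11, 17, 55], [307, 320, 5, 3, 10], [296, 324, 14, 7, 64], [342, 328, 13, 27, 218], [166, 347, 39, 27, 504], [209, 366, 58, 54, 2434], [348, 367, 11, 31, 190], [294, 371, 6, 6, 13], [329, 374, 10, 12, 30], [279, 379, 26, 28, 272], [312, 384, 18, 18, 215], [266, 402, 6, 6, 21], [310, 405, 26, 12, 154], [300, 413, 7, 7, 36], [280, 415, 5, 5, 17]]
```

View pics/p5.png

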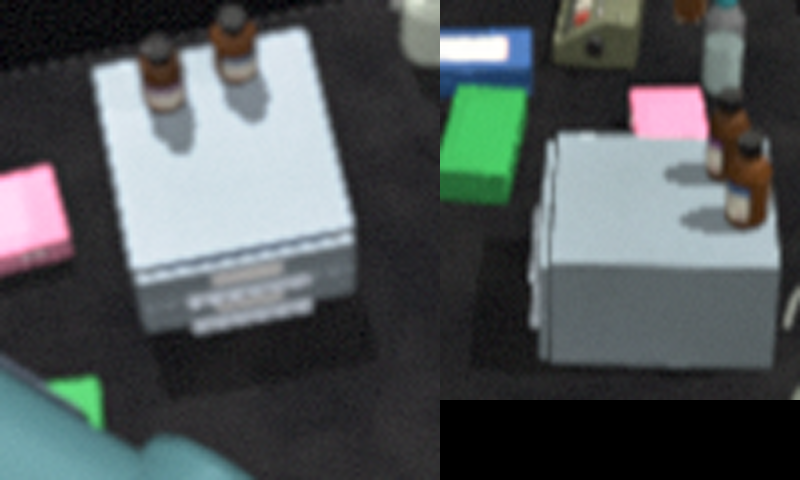

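The upper drawer front sits flush with the lower one, the bottles are where they were, and the arm is clear. Handing in.

```bash
python3 -c "
from station import bot
print(bot.close_job())"
```

```text
the job is handed in; nothing more can be done
None
```

The box lid is shut and the drawer is fully home; I handed the job in at about 13 s of the 53 s allowed.

- **Lid:** I pushed it over from behind along its arc with shut fingers, then eased it down in half-millimetre steps. It met resistance of about 6 N at tip height 111.4 mm, against an expected shut height of about 111.5 mm. The side picture showed it flat.
- **Drawer:** I pushed the face slowly (at most 60 mm/s) at about 4 N until it stopped hard. The last hold read about 17 N along the push (21 N in all). The last picture shows its front flush with the shut lower drawer.
- **Other things:** In the pictures the bottles on the cabinet and the pink and green boxes stand where they were. A before/after comparison of the top view showed changes only around the arm and the drawer. The arm hid the area of the blue bystander box in that view, and the side view shows only part of that box, in place.

No check failed. The force reading fell to about 1 N while the arm paused just before the end stop, which I put down to the arm standing still.

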